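# Lock a second keyhole weight onto a sprung load carrier

## Robot

A 6-joint arm with a two-finger parallel gripper is mounted at the origin on the work surface. World frame = base frame: x ahead of the robot, y to its left, z up, the work surface at z = 0. Lengths are in m, angles in rad, forces in N, time in s.
With the tool pointing down it reaches from about 0.4 to 0.925 m from the base axis. Payload 3.4 kg.
Tool frame: the origin (TCP) lies midway between the tips of the shut fingers; the grasp point (between the pads) lies 19 mm behind it; z points along the fingers, y is the direction in which the jaws open and shut (so a half turn about z gives the same grasp; the last joint's range is limited). The gripper opens to 85 mm and grips with 20 to 120 N. Pads are 22 mm wide; open, the fingers measure 114 mm over their backs; the gripper's body (76 mm by 85 mm) begins 54 mm behind the grasp point. The pads swing forward as they close: fully open they stand 13 mm farther back than shut.
Start: joints at [-1.355, 0.307, 1.506, -0, 1.328, -0.073], TCP at [0.164, -0.551, 0.231] pointing down, gripper open.
Joint ranges: [-3.12, 3.12], [-1.05, 2.28], [0.14, 2.33], [-1.42, 4.57], [0.1, 2.73], [-2.68, 2.68]. Speed limits (rad/s): [2.57, 2.57, 3.14, 3.14, 3.14, 3.14].

## Interface

Orientations are given as a unit quaternion [w, x, y, z].
In Python, from cell import robot gives the robot as it stands.
- The arm moves only by the shell command python3 -m jog 'ROWS'. ROWS is JSON, a list of rows, each a list of 5 numbers: the shift along the tool's x, y, z in cm, then the turn about the tool's z in degrees, then the opening in per cent of the stroke, from 0 (shut) to 100 (fully open). A call has 1 to 20 rows; each row shifts and turns the commanded pose from where the row before left it, along the tool's axes as they then stand; what a row does not reach is not made up. A row lasts 1/12 s, in which the tool goes at most 41.7 mm and 7.16 degrees, less where a joint would pass 70% of its speed; a pose out of reach is approached as far as the arm can. A call with a gripper value outside its range is refused whole. The fingers move at their own pace and stop on an object; the grip force is fixed at half the most. Time passes only in rows, so rows that do not move let the fingers close. It gives the time, the measured TCP pose, the force and the opening at its end, in the units of the state.
- robot.get_obs(): the state, without advancing time (a new reading comes with each control period).
- robot.get_image(name): name is "side" or "top" or "wrist"; returns a dict with "image" (384x512x3 uint8, red, green, blue), "z_map" (384x512 float32, m along the optical axis (not along the pixel's ray), 0 where there is no reading), "mtx" (3x3 intrinsics, pixels), "view" (4x4, takes a point from world to camera coordinates); the wrist camera has in their place "hand_eye" (4x4, takes a point from camera to tool coordinates, whose origin is the TCP and whose axes are the flange's). Camera axes: x right, y up, looking along -z (the intrinsics and any distortion apply to the point x, -y, -z); pixel columns grow to the right and rows downward; lengths in m; the calibration is good to about 2 mm. A picture is of the moment at which its call begins: read the wrist's pose just before it.
- robot.finish_job(): hands the job in, once; it reports no verdict.
The state is a dict: "time_s": time; "qpos": joint angles; "qvel": joint speeds; "joint_efforts": joint torques, N m; "tcp_pos": TCP position; "tcp_rot": TCP orientation; "ft_force": force on the tool from outside, world axes, zero at the start; "moment": the same for the moment, N m; "opening": opening from 0.0 (shut) to 1.0 (fully open).
Only numpy, scipy, OpenCV 4.12 (cv2) and the standard library are available. Lean on these libraries where they do the work, as an engineer would, in place of code of your own. Each camera call takes 0.05 s, during which the arm holds its last target. There are 200 camera calls.

## Task

Take the loose slotted steel disc from its black puck and slide it sideways onto the flat stem of the load stand's sprung carrier, on top of the smaller disc that is already there and under the stem's head, then turn it about a quarter turn on the stem so that its slot lies crosswise to the lower disc's slot, and leave it lying there flat and released. The carrier can be clamped at any height and its guide is delicate: find the height by touch, never load the stand with more than 10 N, and leave the other things on the bench where they are.

Things in the scene. Friction and masses are not known exactly. Their poses are not given: they have to be found in the camera images.
- disc_center (a point): the disc to load: bare steel keyhole weight, 54 mm across, 14 mm thick, 0.2 kg, the only slotted disc off the stand. A 12 mm wide slot runs from its rim into a round 19 mm keyhole at its centre. Grip it across the rim, beside the slot. The point is its centre, half-way up; x points out through the slot's mouth, z up.
- puck: round black parking puck, 36 mm across, 12 mm high, fixed to the bench; the disc lies flat on it, its underside 12 mm above the bench. Origin under its centre.
- stand_axis (a point): load stand, fixed: dark base 110 (x) by 90 mm, 12 mm thick, and a 36 mm collar clamped somewhere on a round post, carrying a sprung weight carrier. The point lies on the vertical axis of carrier and stem, on top of the base, 12 mm above the bench; z up, x along the length of the stem's flat section. More than 10 N on stand or carrier damages the guide.
- carrier_mid (a point): FIXED point on the same axis, same axes, 78 mm above the bench: the middle of the carrier's possible heights. The carrier's real height is not measured and differs each run: the lower disc's top face is anywhere from 57 to 98 mm above the bench, to be found by touch. The lower disc (44 mm across, 12 mm thick, fixed on a 36 mm foot) has its slot pointing along +x.
- entry (a point): FIXED point 45 mm to the -x side of the axis, 78 mm above the bench, same axes: the new disc enters from here, mouth leading, along +x. The flat stem (15 mm along x, 8 mm along y) shows 17.5 mm above the lower disc; on it is a round brass head 22 mm across, 27 mm tall, wider than the keyhole. So a disc enters only sideways, slot along x; once centred it can turn.
- stand: the stand with all it carries; origin on the axis at bench level, axes as stand_axis. The carrier yields to a push and springs back: down 2.5 N per mm (the disc's weight alone sinks it 0.8 mm), sideways 1.5 N per mm for up to 6 mm, then solid.
- plain_ring: bystander: plain flat steel ring, 44 mm across, 12 mm high, round 20 mm bore, no slot; loose on the bench near the puck; origin under its centre
- driver: bystander: screwdriver, 170 mm long, loose on the bench beyond the stand; origin under its middle
- heatsink: bystander: finned heat sink 70 x 70 x 38 mm, loose; origin under its centre
- drive: bystander: hard drive 146 x 101 x 26 mm, loose; origin under its centre
- fan: bystander: square black case fan 80 x 80 x 25 mm, loose; origin under its centre
- cleaner: bystander: white bottle, 52 mm across, 140 mm tall, loose; origin under its centre
- disc: the same disc to load, its point at the centre of the underside; axes as for disc_center
Things that resemble listed ones, but are neither listed nor needed, are in the scene too. What is shaped like the disc but orange, purple or yellow is not meant.

How it is judged:
On the way:
1. the disc is on the stem, between lower disc and head, its slot still in line with the lower slot (horizontal distance between disc_center and stand_axis below 0.006 m and height (world z) of disc_center between 0.06 and 0.107 m and angle between the x axis of disc_center and the x axis of stand_axis, either way round below 0.45 rad), for 0.05 s.
At the end, for the whole second after the job is handed in: The disc lies released and still on the lower disc, under the head: its centre within 5 mm of the stem's axis and 60 to 107 mm above the bench, flat within 0.1 rad, its weight borne by the carrier (over 1 N), its slot at least 1.2 rad (about 69 degrees) from the line of the lower disc's slot (horizontal distance between disc_center and stand_axis below 0.005 m and height (world z) of disc_center between 0.06 and 0.107 m and angle between disc_center's own z axis and vertical below 0.1 rad and angle between the x axis of disc_center and the x axis of stand_axis, either way round above 1.2 rad and contact force between disc and stand above 1 N and linear speed of disc below 0.01 m/s); the robot touches nothing.
It fails at once if more than 10 N on the stand or its carrier (contact force between stand and anything else above 10 N).
It fails at once if a bystander is moved more than 20 mm (distance of any of plain_ring, driver, heatsink, drive, fan, cleaner from where it was at the start of the episode above 0.02 m).
It also fails if it takes over 58 s, if anything falls off the work surface, if the arm or the gripper's body presses on something with over 40 N, if the wrist force passes 120 N, or if a joint passes its speed limit or range.

## Working session

There is one attempt and no reset: what is moved stays moved. The work goes in short steps, Python scripts to look and compute and a shell command to move; the robot and the scene stay as the last step left them, time stands still between calls to the robot, and variables do not carry over. Pictures are saved under pics/ and viewed, about 8 in all and at most 12, crops included, and the job is handed in when it is done.

```bash
mkdir -p pics; ls
cat > h.py <<'E'
import numpy as np, cv2
from cell import robot
from scipy.spatial.transform import Rotation as R
def cam(n):
    o=robot.get_obs(); d=robot.get_image(n)
    if n=='wrist':
        q=o['tcp_rot']; T=np.eye(4); T[:3,:3]=R.from_quat([q[1],q[2],q[3],q[0]]).as_matrix(); T[:3,3]=o['tcp_pos']
        d['c2w']=T@d['hand_eye']
    else: d['c2w']=np.linalg.inv(d['view'])
    return d
def ray(d,u,v):
    K=d['mtx']; r=np.array([(u-K[0,2])/K[0,0],-(v-K[1,2])/K[1,1],-1.]); return d['c2w'][:3,3], d['c2w'][:3,:3]@r
def onz(d,u,v,z):
    o,r=ray(d,u,v); return o+r*(z-o[2])/r[2]
def dep(d,u,v):
    o,r=ray(d,u,v); return o+r*d['z_map'][int(v),int(u)]
def save(d,f,box=None,s=1):
    im=d['image'][:,:,::-1]
    if box: im=im[box[1]:box[3],box[0]:box[2]]
    cv2.imwrite('pics/'+f,cv2.resize(im,None,fx=s,fy=s,interpolation=cv2.INTER_CUBIC))
E
python3 - <<'E'
from h import *
o=robot.get_obs();print({k:np.round(v,3) for k,v in o.items()})
ims=[]
for n in ('top','side'):
    d=cam(n);np.save(n+'.npy',d,allow_pickle=True);save(d,n+'.png',s=1.5);print(d['mtx'],[k for k in d],np.round(d['c2w'],3),d.get('dist'))
E
```

```text
pics
{'time_s': np.float64(0.0), 'qpos': array([-1.355,  0.308,  1.508,  0.   ,  1.328, -0.074]), 'qvel': array([ 0.001,  0.001,  0.002,  0.   , -0.001, -0.001]), 'joint_efforts': array([-4.0000e-03, -4.5756e+01, -2.5192e+01, -0.0000e+00,  1.3000e-02,
       -0.0000e+00]), 'tcp_pos': array([ 0.164, -0.551,  0.23 ]), 'tcp_rot': array([-0.001,  0.99 ,  0.144, -0.   ]), 'ft_force': array([ 0.032, -0.067,  0.319]), 'moment': array([-0.031,  0.017, -0.068]), 'opening': np.float64(0.997)}
[[499.26483976   0.         256.22556852]
 [  0.         499.26483976 192.42419156]
 [  0.           0.           1.        ]] ['image', 'z_map', 'mtx', 'view', 'c2w'] [[ 0.011  0.994 -0.108  0.389]
 [-1.     0.01  -0.008 -0.035]
 [-0.007  0.108  0.994  1.462]
 [ 0.     0.     0.     1.   ]] None
[[471.27605462   0.         258.687868  ]
 [  0.         471.27605462 193.26457344]
 [  0.           0.           1.        ]] ['image', 'z_map', 'mtx', 'view', 'c2w'] [[-0.926  0.203 -0.32   0.113]
 [-0.378 -0.526  0.762  0.986]
 [-0.014  0.826  0.564  0.826]
 [ 0.     0.     0.     1.   ]] None
```

View pics/top.png

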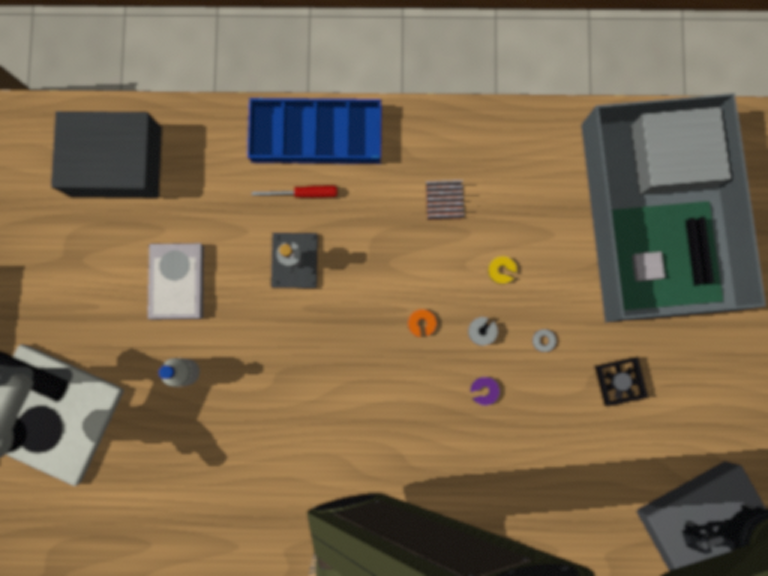

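View pics/side.png

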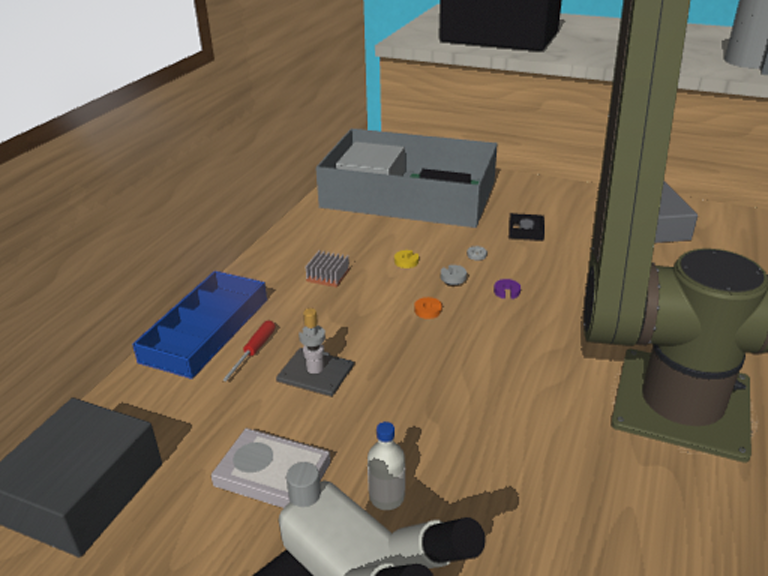

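The top view shows these disc-like candidates:
- grey slotted disc at (484,331): bare steel with a slot, so this is my choice
- grey ring at (545,341): no slot
- orange at (423,322), purple at (486,391) and yellow at (503,270): wrong colour

The stand is at (295,260), with the brass head at (287,250). Next I'll check the choice in a close crop.

Run:
```python
from h import *
t=np.load('top.npy',allow_pickle=True).item();s=np.load('side.npy',allow_pickle=True).item()
def crop(d,x0,y0,w,h): return cv2.resize(d['image'][y0:y0+h,x0:x0+w,::-1],(400,300),interpolation=cv2.INTER_CUBIC)
a=np.hstack([crop(t,298,200,48,36),crop(t,170,150,56,42)]);b=np.hstack([crop(s,275,160,56,42),crop(s,180,200,80,60)])
cv2.imwrite('pics/c1.png',np.vstack([a,b]))
hsv=cv2.cvtColor(t['image'],cv2.COLOR_RGB2HSV)
# disc mask: low saturation near
m=((hsv[...,1]<60)&(hsv[...,2]>90)).astype(np.uint8)
sub=np.zeros_like(m);sub[205:240,305:342]=m[205:240,305:342]
v,u=np.nonzero(sub);c,r=cv2.minEnclosingCircle(np.c_[u,v].astype(np.float32));print(c,r,onz(t,*c,.026),'px/m',t['mtx'][0,0]/1.45)
# base
g=cv2.inRange(hsv,(0,0,20),(180,110,95));sb=np.zeros_like(g);sb[150:196,176:217]=g[150:196,176:217]
n,l,st,ce=cv2.connectedComponentsWithStats(sb);i=1+st[1:,4].argmax();print(st[i])
cn=max(cv2.findContours((l==i).astype(np.uint8),0,2)[0],key=cv2.contourArea);rr=cv2.minAreaRect(cn);print(rr);P=[onz(t,*p,.012) for p in cv2.boxPoints(rr)];print(np.round(P,4),np.mean(P,0))
```

```text
(321.59637451171875, 220.6325225830078) 9.765264511108398 [ 0.46513855 -0.21158617  0.026     ] px/m 344.32057914527905
[181 156  31  36 900]
((196.0, 173.5), (35.0, 30.0), 90.0)
[[0.652  0.2003 0.012 ]
 [0.6528 0.1118 0.012 ]
 [0.5491 0.1096 0.012 ]
 [0.5481 0.1975 0.012 ]] [0.60050326 0.15480383 0.012     ]
```

View pics/c1.png

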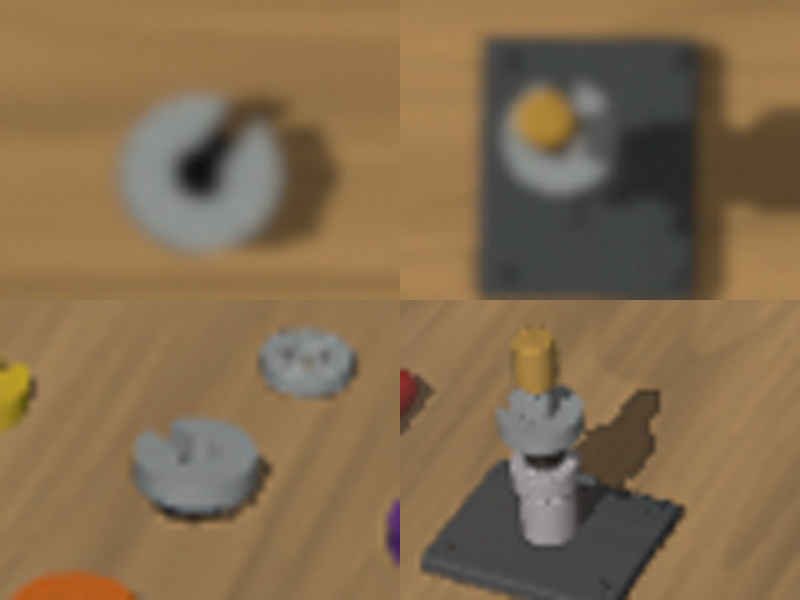

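The grey disc at crop (200,170) is the steel one. Its slot mouth points up and right, a yaw of about -33°. The ring has no slot. The lower disc's slot direction isn't clear here, so I'll look with the wrist camera.

```bash
cat >> h.py <<'E'
def tri(d1,p1,d2,p2):
    A=[];b=[]
    o1,r1=ray(d1,*p1);o2,r2=ray(d2,*p2)
    s=np.linalg.lstsq(np.c_[r1,-r2],o2-o1,rcond=None)[0]
    return o1+s[0]*r1,o2+s[1]*r2
def rel(x,y,z,yaw=None):
    "cm/deg shift in current tool axes to world TCP target; yaw = world yaw of tool x"
    o=robot.get_obs();q=o['tcp_rot'];M=R.from_quat([q[1],q[2],q[3],q[0]]).as_matrix()
    d=M.T@(np.array([x,y,z])-o['tcp_pos'])*100
    cur=np.degrees(np.arctan2(M[1,0],M[0,0]))
    print('t',round(float(o['time_s']),2),'tcp',np.round(o['tcp_pos'],4),'yaw',round(cur,2),'tilt z',np.round(M[:,2],4),'F',np.round(o['ft_force'],2),'op',round(float(o['opening']),3))
    print('shift cm',np.round(d,2),'turn',None if yaw is None else round(-(yaw-cur),2))
E
python3 - <<'E'
from h import *
t=np.load('top.npy',allow_pickle=True).item();s=np.load('side.npy',allow_pickle=True).item()
print(tri(t,(190.3,166.5),s,(207,206.6)))
w=cam('wrist');print(np.round(w['hand_eye'],3),w['mtx'])
rel(0.43,-0.2,0.25)
E
```

```text
(array([0.60102293, 0.15437491, 0.13623178]), array([0.60260814, 0.15502126, 0.13657787]))
[[ 0.     0.946  0.324  0.083]
 [ 1.     0.    -0.     0.001]
 [-0.     0.324 -0.946 -0.143]
 [ 0.     0.     0.     1.   ]] [[301.76787254   0.         249.69910801]
 [  0.         301.76787254 188.52230111]
 [  0.           0.           1.        ]]
t 0.15 tcp [ 0.1636 -0.5507  0.2306] yaw 16.55 tilt z [-4.0e-04  1.6e-03 -1.0e+00] F [-0.22 -0.15 -0.24] op 1.0
shift cm [ 35.52 -26.03  -1.9 ] turn None
```

```bash
python3 -m jog '[[3.2,-2,0.4,0,100],[3.2,-2,0.4,0,100],[3.2,-2,0.4,0,100],[3.2,-2,0.4,0,100],[3.2,-2,0.4,0,100],[3.2,-2,0.4,0,100],[3.2,-2,0.4,0,100],[3.2,-2,0.4,0,100],[3.2,-2,0.4,0,100],[3.2,-2,0.4,0,100],[3.2,-2,0.4,0,100],[3.2,-2,0.4,0,100],[0,0,0,7,100],[0,0,0,7,100],[0,0,0,7,100],[0,0,0,7,100],[0,0,0,7,100],[0,0,0,7,100],[0,0,0,7,100],[0,0,0,0,100]]'
python3 - <<'E'
from h import *
rel(.465,-.212,.18,-33)
w=cam('wrist');np.save('w1.npy',w,allow_pickle=True);save(w,'w1.png',s=1.5)
E
```

```text
time_s: 1.82
tcp_pos: [0.4633, -0.2116, 0.183]
tcp_rot: [-0.0, 0.96, -0.281, -0.0]
ft_force: [-0.3, -1.3, 0.1]
opening: 1.001
t 1.82 tcp [ 0.4633 -0.2116  0.183 ] yaw -32.62 tilt z [-6.e-04  4.e-04 -1.e+00] F [-0.28 -1.34  0.06] op 1.001
shift cm [ 0.17 -0.06  0.3 ] turn 0.38
```

View pics/w1.png

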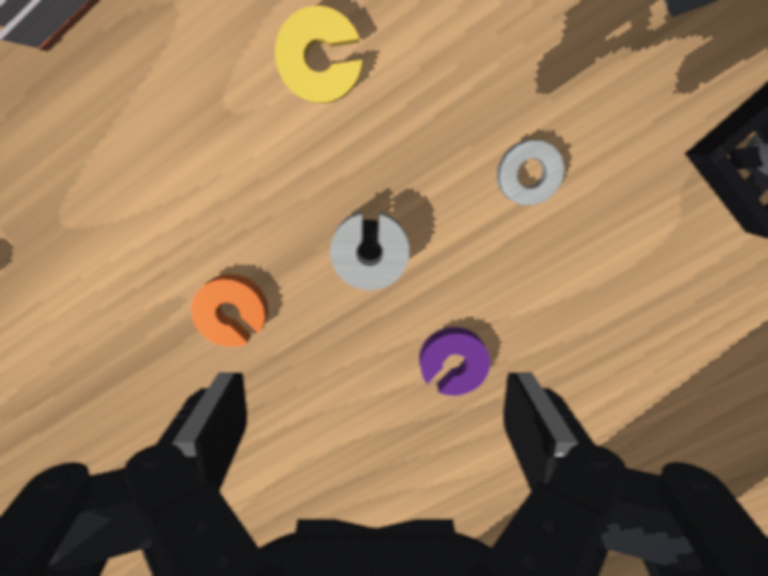

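The wrist view shows the steel disc at (370,252) with its slot pointing straight up, i.e. along tool x. I'll measure it precisely, then go and look at the stand with the gripper empty.

Run:
```python
from h import *
w=np.load('w1.npy',allow_pickle=True).item()
hsv=cv2.cvtColor(w['image'],cv2.COLOR_RGB2HSV)
m=cv2.inRange(hsv,(0,0,110),(180,45,255));sub=np.zeros_like(m);sub[135:200,210:280]=m[135:200,210:280]
cn=max(cv2.findContours(sub,0,1)[0],key=cv2.contourArea)[:,0]
P=np.array([onz(w,u,v,.026)[:2] for u,v in cn])
# rim circle fit on hull of radius
from scipy.optimize import least_squares
c0=P.mean(0)
f=least_squares(lambda p:np.hypot(P[:,0]-p[0],P[:,1]-p[1])-.027,c0,loss='soft_l1',f_scale=.001)
print('centre',f.x, np.median(np.hypot(*(P-f.x).T)))
# slot dark pixels between r 12..25
vv,uu=np.mgrid[135:200,210:280]
Q=np.array([onz(w,u,v,.026)[:2] for u,v in zip(uu.ravel(),vv.ravel())])-f.x
r=np.hypot(*Q.T);s=(sub[135:200,210:280].ravel()==0)&(r>.012)&(r<.023)
d=Q[s].mean(0);print(s.sum(),'slot yaw',np.degrees(np.arctan2(d[1],d[0])), 'depth c',dep(w,247,185))
rel(.53,.155,.25,0)
```

```text
centre [ 0.4671847  -0.21116103] 0.026377817717572423
127 slot yaw -33.29721338177978 depth c [ 0.45101545 -0.20178286  0.02500731]
t 1.87 tcp [ 0.4633 -0.2116  0.1831] yaw -32.31 tilt z [-5.e-04  3.e-04 -1.e+00] F [-0.83  0.22  0.44] op 0.999
shift cm [-13.96 -34.55  -6.68] turn -32.31
```

```bash
python3 -m jog '[[-1.4,-3.45,-0.7,0,100],[-1.4,-3.45,-0.7,0,100],[-1.4,-3.45,-0.7,0,100],[-1.4,-3.45,-0.7,0,100],[-1.4,-3.45,-0.7,0,100],[-1.4,-3.45,-0.7,0,100],[-1.4,-3.45,-0.7,0,100],[-1.4,-3.45,-0.7,0,100],[-1.4,-3.45,-0.7,0,100],[-1.4,-3.45,-0.7,0,100],[0,0,0,-6.5,100],[0,0,0,-6.5,100],[0,0,0,-6.5,100],[0,0,0,-6.5,100],[0,0,0,-6.5,100],[0,0,0,0,100],[0,0,0,0,100]]'
python3 - <<'E'
from h import *
rel(.53,.155,.25,0)
w=cam('wrist');np.save('w2.npy',w,allow_pickle=True);save(w,'w2.png',s=1.5)
E
```

```text
time_s: 3.28
tcp_pos: [0.5303, 0.1544, 0.2531]
tcp_rot: [0.0, 1.0, -0.0, -0.0]
ft_force: [-1.1, -1.0, -0.6]
opening: 1.0
t 3.28 tcp [0.5303 0.1544 0.2531] yaw -0.0 tilt z [-4.e-04 -1.e-04 -1.e+00] F [-1.12 -1.01 -0.62] op 1.0
shift cm [-0.03 -0.06  0.31] turn -0.0
```

View pics/w2.png

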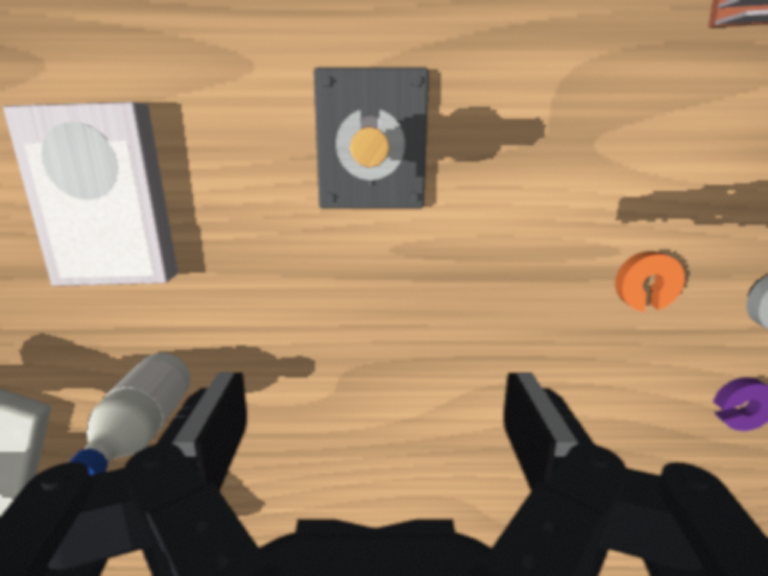

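The lower disc's slot at (370,118) points up in the image, so stand x is about world +x. The head is at (369,147). Now I'll measure the stand's axis and yaw.

Run:
```python
from h import *
w=np.load('w2.npy',allow_pickle=True).item();zm=w['z_map']
hsv=cv2.cvtColor(w['image'],cv2.COLOR_RGB2HSV)
# world height map
vv,uu=np.mgrid[0:384,0:512];K=w['mtx']
r=np.stack([(uu-K[0,2])/K[0,0],-(vv-K[1,2])/K[1,1],-np.ones_like(uu,float)],-1)*zm[...,None]
X=r@w['c2w'][:3,:3].T+w['c2w'][:3,3]
box=np.zeros(zm.shape,bool);box[40:145,205:290]=True
# base by colour: wood is saturated
m=(box&(hsv[...,1]<110)&(hsv[...,2]<130)|(box&(X[...,2]>.02))).astype(np.uint8)
m[:,287:]=0
m=cv2.morphologyEx(m,cv2.MORPH_OPEN,np.ones((5,5)))
cn=max(cv2.findContours(m,0,1)[0],key=cv2.contourArea)[:,0]
P=np.array([onz(w,u,v,.012)[:2] for u,v in cn])*1000
rr=cv2.minAreaRect(P.astype(np.float32));print('base',rr)
# edge fits
for nm,ax,lo in(('left',1,1),('right',1,0),('top',0,1),('bot',0,0)):
    e=P[:,ax].max() if lo else P[:,ax].min(); s=abs(P[:,ax]-e)<4
    o=P[s][:,1-ax]; s2=P[s][(o>o.min()+8)&(o<o.max()-8)]
    if len(s2)>5:
        k=np.polyfit(s2[:,1-ax],s2[:,ax],1);print(nm,len(s2),'slope deg',np.degrees(np.arctan(k[0])),np.polyval(k,np.median(s2[:,1-ax])))
# head
hm=((hsv[...,1]>120)&(hsv[...,2]>150)&box&(X[...,2]>.06)).astype(np.uint8)
v,u=np.nonzero(hm);print('head px',u.mean(),v.mean(),len(u),'z',np.percentile(X[...,2][hm>0],[10,50,90]))
cn=max(cv2.findContours(hm,0,1)[0],key=cv2.contourArea);c,rad=cv2.minEnclosingCircle(cn);zt=np.median(X[...,2][hm>0]);print(c,rad,onz(w,*c,zt))
# lower disc
ld=((hsv[...,1]<50)&(hsv[...,2]>130)&box).astype(np.uint8);z=X[...,2][ld>0];print('ld z',np.percentile(z,[5,25,50,75,95]))
cn=max(cv2.findContours(ld,0,1)[0],key=cv2.contourArea)[:,0];zl=np.median(z);c,rad=cv2.minEnclosingCircle(cn);print('lower',c,rad,onz(w,*c,zl))
Q=np.array([onz(w,a,b,zl)[:2] for b,a in zip(vv[65:125,215:280].ravel(),uu[65:125,215:280].ravel())])-onz(w,*c,zl)[:2]
rr_=np.hypot(*Q.T);s=(ld[65:125,215:280].ravel()==0)&(rr_>.0145)&(rr_<.0195)&(Q[:,0]>.008);d=Q[s];print(s.sum(),np.degrees(np.arctan2(d[:,1].mean(),d[:,0].mean())))
```

```text
base ((603.3301391601562, 153.99105834960938), (107.61784362792969, 92.66355895996094), 0.12170634418725967)
left 79 slope deg 0.22559869390966422 199.74018556541603
right 75 slope deg 2.232682329802072 109.43753743886269
top 63 slope deg -0.0044730088397163656 657.051106679806
bot 58 slope deg 0.007052009019458452 549.6090419710216
head px 246.13333333333333 97.53978494623657 465 z [0.13507997 0.13608045 0.13697001]
(246.0, 97.5) 12.54003620147705 [0.60353363 0.15654623 0.13608045]
ld z [0.07837508 0.09082204 0.09146356 0.09202462 0.0928052 ]
lower (246.5, 95.73403930664062) 24.271203994750977 [0.60350782 0.15654968 0.09146356]
59 -1.4637501190878046
```

```bash
python3 -m jog '[[-0.64,3.66,1.3,0,100],[-0.64,3.66,1.3,0,100],[-0.64,3.66,1.3,0,100],[-0.64,3.66,1.3,0,100],[-0.64,3.66,1.3,0,100],[-0.64,3.66,1.3,0,100],[-0.64,3.66,1.3,0,100],[-0.64,3.66,1.3,0,100],[-0.64,3.66,1.3,0,100],[-0.64,3.66,1.3,0,100],[0,0,0,6.66,100],[0,0,0,6.66,100],[0,0,0,6.66,100],[0,0,0,6.66,100],[0,0,0,6.66,100],[0,0,0,0,100],[0,0,0,0,100]]'
python3 - <<'E'
from h import *
rel(.4662,-.2114,.06,-33.3)
w=cam('wrist')
hsv=cv2.cvtColor(w['image'],cv2.COLOR_RGB2HSV)
m=cv2.inRange(hsv,(0,0,110),(180,45,255))
n,l,st,ce=cv2.connectedComponentsWithStats(m)
for i in range(1,n):
    if st[i,4]>300: print(st[i],ce[i],onz(w,*ce[i],.026))
i=max((i for i in range(1,n) if abs(ce[i][0]-250)<60),key=lambda i:st[i,4])
cn=max(cv2.findContours((l==i).astype(np.uint8),0,1)[0],key=cv2.contourArea)[:,0]
P=np.array([onz(w,u,v,.026)[:2] for u,v in cn])
from scipy.optimize import least_squares
f=least_squares(lambda p:np.hypot(P[:,0]-p[0],P[:,1]-p[1])-.027,P.mean(0),loss='soft_l1',f_scale=.0005);print(f.x)
E
```

```text
time_s: 4.75
tcp_pos: [0.4668, -0.2117, 0.1233]
tcp_rot: [0.0, 0.959, -0.285, 0.0]
ft_force: [-0.3, 0.0, 0.4]
opening: 0.999
t 4.75 tcp [ 0.4668 -0.2117  0.1233] yaw -33.13 tilt z [ 1.e-04 -0.e+00 -1.e+00] F [-0.3   0.03  0.41] op 0.999
shift cm [-0.07  0.    6.33] turn 0.17
[ 350   98   56   52 1860] [378.16774194 123.38010753] [ 0.45744204 -0.3270469   0.026     ]
[ 216  160   64   60 2462] [247.48172218 190.84443542] [ 0.46657906 -0.21071844  0.026     ]
[ 0.46727529 -0.21120036]
```

```bash
python3 -m jog '[[0,0,2.5,0,100],[0,0,2.5,0,100],[0,0,2.5,0,100],[0,0,2.0,0,100],[0,0,1.5,0,100],[0,0,0.9,0,100],[0,0,0.5,0,100],[0,0,0,0,100],[0,0,0,0,0],[0,0,0,0,0],[0,0,0,0,0],[0,0,0,0,0],[0,0,0,0,0],[0,0,0,0,0],[0,0,0,0,0],[0,0,0,0,0]]'
python3 -m jog '[[0,0,-0.5,0,0],[0,0,-1,0,0],[0,0,-2,0,0],[0,0,-2.5,0,0],[0,0,-2.5,0,0],[0,0,-2.5,0,0],[0,0,-2.5,0,0],[0,0,0,0,0],[0,0,0,0,0]]'
python3 - <<'E'
from h import *
rel(.553,.1555,.17,0)
w=cam('wrist');np.save('w3.npy',w,allow_pickle=True);save(w,'w3.png',s=1.2)
E
```

```text
time_s: 6.13
tcp_pos: [0.4677, -0.2119, 0.0007]
tcp_rot: [0.0, 0.958, -0.286, 0.001]
ft_force: [-0.0, 0.1, 5.4]
opening: 0.598
time_s: 6.88
tcp_pos: [0.4677, -0.2122, 0.1364]
tcp_rot: [0.001, 0.958, -0.286, 0.002]
ft_force: [0.6, -0.0, -2.7]
opening: 0.608
t 6.88 tcp [ 0.4677 -0.2122  0.1364] yaw -33.25 tilt z [ 0.004  -0.0023 -1.    ] F [ 0.65 -0.02 -2.71] op 0.608
shift cm [-13.01 -35.42  -3.41] turn -33.25
```

View pics/w3.png

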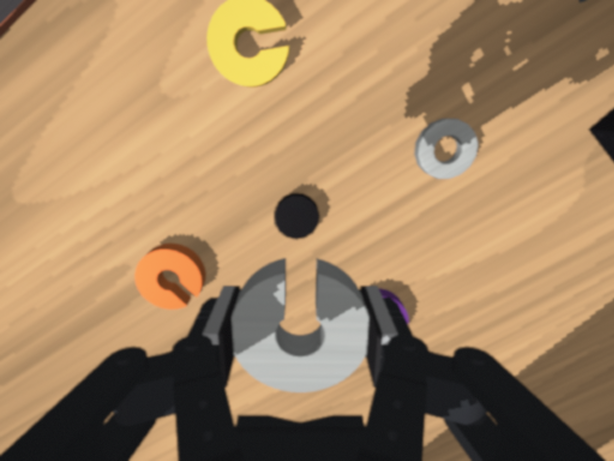

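The disc is gripped cleanly with its slot ahead, centred at about (300,330). I'll measure its pose in the tool frame.

```bash
cat >> h.py <<'E'
from scipy.optimize import least_squares
def held(w):
    "disc top in tool frame: centre, plane, slot yaw in tool frame"
    K=w['mtx'];vv,uu=np.mgrid[0:384,0:512];zm=w['z_map']
    r=np.stack([(uu-K[0,2])/K[0,0],-(vv-K[1,2])/K[1,1],-np.ones_like(uu,float)],-1)*zm[...,None]
    H=w['hand_eye'];X=r@H[:3,:3].T+H[:3,3]
    hsv=cv2.cvtColor(w['image'],cv2.COLOR_RGB2HSV)
    m=(hsv[...,1]<50)&(hsv[...,2]>70)&(abs(X[...,0])<.03)&(abs(X[...,1])<.0275)&(X[...,2]>-.06)&(X[...,2]<.005)&(zm>0)
    Z=np.median(X[m][:,2]);m&=abs(X[...,2]-Z)<.004
    P=X[m];A=np.c_[P[:,:2],np.ones(len(P))];k=np.linalg.lstsq(A,P[:,2],rcond=None)[0]
    g=np.array([.002,0]) 
    xs=P[:,0];fr=[]
    cn=np.concatenate(cv2.findContours(m.astype(np.uint8),0,1)[0])[:,0];E=X[cn[:,1],cn[:,0],:2]
    f=least_squares(lambda p:np.hypot(E[:,0]-p[0],E[:,1]-p[1])-.027,[P[:,0].mean(),0],loss='soft_l1',f_scale=.0007)
    c=f.x
    Q=P[:,:2]-c
    L=[(Q[(abs(Q[:,0]-x)<.001)&(Q[:,1]<0)][:,1].max(),Q[(abs(Q[:,0]-x)<.001)&(Q[:,1]>0)][:,1].min()) for x in np.arange(.011,.023,.002)]
    L=np.array(L);mid=L.mean(1);a=np.polyfit(np.arange(.011,.023,.002),mid,1)
    print('n',len(P),'top z in tool(mm)',Z*1e3,'slopes deg',np.degrees(k[:2]),'centre mm',c*1e3,'slot ang',np.degrees(a[0]),'mid',mid*1e3)
    return X,m
E
python3 - <<'E'
from h import *
w=np.load('w3.npy',allow_pickle=True).item();held(w)
rel(.564,.1555,.15,0)
E
```

```text
n 7620 top z in tool(mm) -25.06491846770937 slopes deg [ 0.40502631 -0.17471258] centre mm [-0.82810195  0.86629825] slot ang 0.07084381829455454 mid [0.31091609 0.29110232 0.29574336 0.30316953 0.3116649  0.31440372]
t 6.93 tcp [ 0.4666 -0.2115  0.1349] yaw -33.25 tilt z [ 9.e-04 -6.e-04 -1.e+00] F [-0.84 -0.12 -2.16] op 0.602
shift cm [-11.97 -36.03  -1.52] turn -33.25
```

```bash
python3 -m jog '[[-0.6,-1.8,-0.15,0,0],[-1.27,-3.57,-0.15,0,0],[-1.27,-3.57,-0.15,0,0],[-1.27,-3.57,-0.15,0,0],[-1.27,-3.57,-0.15,0,0],[-1.27,-3.57,-0.15,0,0],[-1.27,-3.57,-0.15,0,0],[-1.27,-3.57,-0.15,0,0],[-1.27,-3.57,-0.15,0,0],[-1.27,-3.57,-0.15,0,0],[-0.6,-1.8,-0.15,0,0],[0,0,0,-6.65,0],[0,0,0,-6.65,0],[0,0,0,-6.65,0],[0,0,0,-6.65,0],[0,0,0,-6.65,0],[0,0,0,0,0],[0,0,0,0,0],[0,0,0,0,0]]'
cat >> h.py <<'E'
def head(w,X):
    hsv=cv2.cvtColor(w['image'],cv2.COLOR_RGB2HSV);H=w['c2w']
    Xt=np.linalg.inv(w['hand_eye']);T=w['c2w']@Xt;W=X@T[:3,:3].T+T[:3,3]
    m=((hsv[...,1]>120)&(hsv[...,2]>150)&(W[...,2]>.06)&(w['z_map']>0)).astype(np.uint8)
    cn=max(cv2.findContours(m,0,1)[0],key=cv2.contourArea)
    z=np.percentile(W[...,2][m>0],70); s=m.astype(bool)&(abs(W[...,2]-z)<.003)
    c,rad=cv2.minEnclosingCircle(np.argwhere(s)[:,::-1].astype(np.float32))
    p=onz(w,*c,z);ti=np.linalg.inv(T)@np.r_[p,1];print('head top world',p,'in tool mm',ti[:3]*1e3,'rad mm',rad/ w['mtx'][0,0]*np.median(w['z_map'][s])*1e3)
E
python3 - <<'E'
from h import *
w=cam('wrist');X,m=held(w);head(w,X)
rel(.564,.1572,.09,0);save(w,'w4.png',s=1.2)
E
```

```text
time_s: 8.52
tcp_pos: [0.5563, 0.1563, 0.1497]
tcp_rot: [0.0, 1.0, -0.001, -0.001]
ft_force: [-0.5, 0.6, -2.0]
opening: 0.602
n 7594 top z in tool(mm) -25.07008449215802 slopes deg [ 0.37912595 -0.12192305] centre mm [-1.44792396  0.60174517] slot ang -0.04058486759398304 mid [0.35129261 0.41350852 0.3853964  0.37275148 0.36119569 0.37529254]
head top world [0.60421329 0.15666375 0.13638022] in tool mm [47.94695859 -0.54607867 13.19877918] rad mm 10.53016473881714
t 8.57 tcp [0.5565 0.1563 0.15  ] yaw -0.14 tilt z [-1.6e-03 -3.0e-04 -1.0e+00] F [-0.27 -0.37 -2.52] op 0.601
shift cm [ 0.76 -0.1   6.  ] turn -0.14
```

View pics/w4.png

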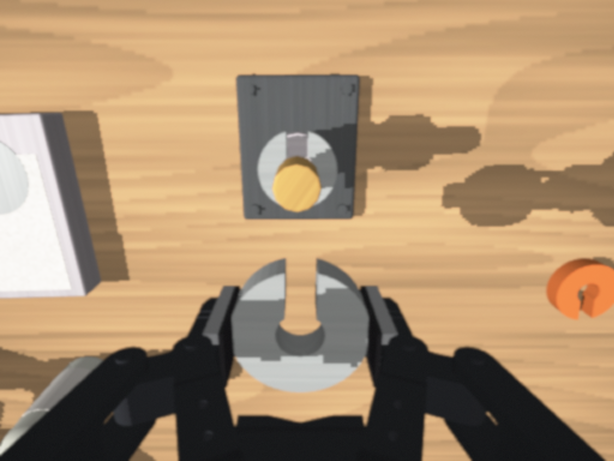

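The picture shows the held disc at (300,330) with its slot in line with the head at (297,188). By depth, the lower disc's top is near 0.0915, so contact should come at TCP z of about 0.0805. I'm going down beside the head, with the rim overlapping the lower disc by 7 mm, to touch.

```bash
python3 -m jog '[[0.3,-0.07,0.5,0,0],[0.35,-0.08,1.2,0,0],[0,0,1.5,0,0],[0,0,1.5,0,0],[0,0,1,0,0],[0,0,0.5,0,0],[0,0,0.2,0,0],[0,0,0,0,0],[0,0,0,0,0],[0,0,0,0,0]]'
cat >> h.py <<'E'
def force(n=5):
    F=[];Z=[];M=[]
    for _ in range(n):
        robot.get_image('top');o=robot.get_obs();F.append(o['ft_force']);Z.append(o['tcp_pos']);M.append(o['moment'])
    print('t',round(float(o['time_s']),2),'F',np.round(np.mean(F,0),2),'sd',np.round(np.std(F,0),2),'M',np.round(np.mean(M,0),3),'tcp',np.round(np.mean(Z,0),4))
E
python3 -c "
from h import *
force(6)"
```

```text
time_s: 9.4
tcp_pos: [0.5643, 0.1581, 0.0876]
tcp_rot: [-0.0, 1.0, -0.0, 0.001]
ft_force: [0.6, 0.6, -3.0]
opening: 0.602
t 9.7 F [-0.13 -0.04 -1.93] sd [0.43 0.31 0.26] M [-0.018  0.004 -0.01 ] tcp [0.564  0.1581 0.0875]
```

```bash
python3 -m jog '[[0,0,0.15,0,0],[0,0,0.15,0,0],[0,0,0.1,0,0],[0,0,0.1,0,0],[0,0,0,0,0],[0,0,0,0,0]]'; python3 -c "
from h import *
force(4)"; python3 -m jog '[[0,0,0.1,0,0],[0,0,0,0,0],[0,0,0,0,0]]'; python3 -c "
from h import *
force(4)"
```

```text
time_s: 10.2
tcp_pos: [0.5635, 0.1579, 0.0816]
tcp_rot: [0.0, 1.0, -0.0, -0.0]
ft_force: [0.1, -0.3, -2.2]
opening: 0.599
t 10.4 F [ 0.09  0.21 -1.83] sd [0.39 0.22 0.36] M [-0.002 -0.006  0.018] tcp [0.5636 0.158  0.0818]
time_s: 10.65
tcp_pos: [0.5635, 0.158, 0.0807]
tcp_rot: [0.0, 1.0, 0.0, -0.0]
ft_force: [0.3, 0.6, -1.6]
opening: 0.602
t 10.85 F [-0.19 -0.14 -2.14] sd [0.55 0.28 0.39] M [ 0.016 -0.008  0.004] tcp [0.5636 0.158  0.0808]
```

```bash
for i in 1; do python3 -m jog '[[0,0,0.1,0,0],[0,0,0,0,0],[0,0,0,0,0]]'; python3 -c "
from h import *
force(4)"; python3 -m jog '[[0,0,0.1,0,0],[0,0,0,0,0],[0,0,0,0,0]]'; python3 -c "
from h import *
force(4)"; done
```

```text
time_s: 11.1
tcp_pos: [0.5637, 0.158, 0.0799]
tcp_rot: [-0.0, 1.0, -0.0, 0.0]
ft_force: [0.7, 0.1, -0.7]
opening: 0.605
t 11.3 F [ 0.04  0.24 -0.71] sd [0.23 0.46 0.41] M [ 0.033 -0.037  0.01 ] tcp [0.5637 0.158  0.0799]
time_s: 11.55
tcp_pos: [0.5638, 0.158, 0.079]
tcp_rot: [-0.0, 1.0, -0.0, 0.0]
ft_force: [-0.1, -0.2, -0.3]
opening: 0.605
t 11.75 F [-0.06 -0.46  1.2 ] sd [0.36 0.14 0.24] M [ 0.005 -0.039  0.017] tcp [0.5637 0.158  0.079 ]
```

There's contact at TCP z of about 0.0804, with force rising roughly 2.3 N/mm. I'll raise to the middle of the gap (0.0821), then re-check lateral alignment from here.

```bash
python3 -m jog '[[0,0,-0.2,0,0],[0,0,-0.11,0,0],[0,0,0,0,0],[0,0,0,0,0]]'
python3 - <<'E'
from h import *
w=cam('wrist');X,m=held(w);head(w,X);save(w,'w5.png',(130,150,370,340),3)
w=cam('wrist');X,m=held(w);head(w,X)
force(3);rel(.6055,.1578,.0821,0)
E
```

```text
time_s: 12.08
tcp_pos: [0.5634, 0.1579, 0.0817]
tcp_rot: [0.0, 1.0, -0.0, -0.0]
ft_force: [-0.3, -0.4, -2.2]
opening: 0.602
n 6939 top z in tool(mm) -25.108437881483702 slopes deg [ 0.18425492 -0.13677289] centre mm [-1.43014737  0.69687269] slot ang 4.143461868627744 mid [0.28821859 0.29463981 0.26373566 0.49239555 1.15945624 0.73603548]
head top world [0.60483761 0.15667064 0.13631365] in tool mm [ 41.4440387    1.25488727 -54.59169608] rad mm 10.371464454011157
n 6923 top z in tool(mm) -25.09729798218266 slopes deg [ 0.18825458 -0.14740145] centre mm [-1.36348223  0.67519024] slot ang 3.043931468984957 mid [0.30023773 0.28426785 0.51893673 0.2581058  0.47685706 0.98062315]
head top world [0.60470809 0.15664722 0.13630761] in tool mm [ 41.3740424    1.24425528 -54.63915273] rad mm 10.365810744195741
t 12.33 F [-0.92  0.02 -1.72] sd [0.4  0.77 0.23] M [-0.024  0.003  0.013] tcp [0.5634 0.1579 0.0817]
t 12.33 tcp [0.5634 0.1579 0.0817] yaw -0.0 tilt z [-4.e-04 -1.e-04 -1.e+00] F [-0.82  0.97 -2.02] op 0.605
shift cm [ 4.21  0.01 -0.04] turn -0.0
```

View pics/w5.png

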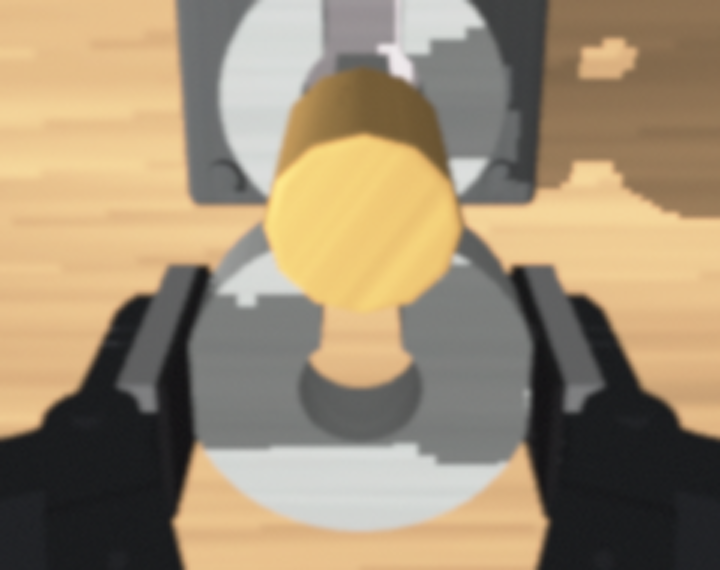

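```bash
python3 -m jog '[[0.4,0.02,-0.04,0,0],[0.5,0,0,0,0],[0.5,0,0,0,0],[0.5,0,0,0,0],[0.3,0,0,0,0],[0,0,0,0,0],[0,0,0,0,0]]'; python3 -c "
from h import *
force(4)"
```

```text
time_s: 12.92
tcp_pos: [0.5858, 0.1577, 0.0822]
tcp_rot: [0.0, 1.0, -0.0, -0.0]
ft_force: [0.8, 0.5, -2.3]
opening: 0.603
t 13.12 F [-0.02  0.22 -2.31] sd [0.22 0.24 0.34] M [-0.006 -0.013 -0.007] tcp [0.5852 0.1577 0.0822]
```

No contact so far: the stem is in the slot and the disc is under the head. I'll keep going to the axis.

```bash
python3 -m jog '[[0.4,0,0,0,0],[0.4,0,0,0,0],[0.4,0,0,0,0],[0.4,0,0,0,0],[0.2,0,0,0,0],[0,0,0,0,0],[0,0,0,0,0]]'; python3 -c "
from h import *
force(5)";  python3 -m jog '[[0.15,0,0,0,0],[0,0,0,0,0],[0,0,0,0,0]]'; python3 -c "
from h import *
force(5)"
```

```text
time_s: 13.7
tcp_pos: [0.6037, 0.1577, 0.0822]
tcp_rot: [0.0, 1.0, -0.0, -0.0]
ft_force: [-0.0, 0.6, -2.0]
opening: 0.6
t 13.95 F [-0.25 -0.42 -1.72] sd [0.36 0.25 0.39] M [ 0.013 -0.001  0.017] tcp [0.6033 0.1577 0.0822]
time_s: 14.2
tcp_pos: [0.6052, 0.1578, 0.0824]
tcp_rot: [-0.0, 1.0, -0.0, 0.0]
ft_force: [-0.1, 0.6, -1.2]
opening: 0.601
t 14.45 F [-0.16  0.41 -1.46] sd [0.43 0.41 0.38] M [ 0.013 -0.038 -0.005] tcp [0.6051 0.1578 0.0823]
```

```bash
python3 -m jog '[[0.15,0,0,0,0],[0,0,0,0,0],[0,0,0,0,0]]'; python3 -c "
from h import *
force(5)";  python3 -m jog '[[0.15,0,0,0,0],[0,0,0,0,0],[0,0,0,0,0]]'; python3 -c "
from h import *
force(5)"
```

```text
time_s: 14.7
tcp_pos: [0.6064, 0.1577, 0.0822]
tcp_rot: [0.0, 1.0, -0.0, -0.0]
ft_force: [-0.1, -0.2, -1.8]
opening: 0.601
t 14.95 F [-0.53  0.   -1.86] sd [0.56 0.23 0.35] M [-0.001  0.083 -0.008] tcp [0.6064 0.1578 0.0822]
time_s: 15.2
tcp_pos: [0.6075, 0.1577, 0.0821]
tcp_rot: [0.0, 1.0, -0.0, -0.001]
ft_force: [-1.3, 0.8, -0.8]
opening: 0.602
t 15.45 F [-2.24  0.23 -1.83] sd [0.35 0.23 0.48] M [0.004 0.325 0.012] tcp [0.6077 0.1577 0.0822]
```

Contact is at x of about 0.6060, which puts the centre near 0.6049. I'll back off 2.8 mm, pause, then turn halfway while watching the forces.

```bash
python3 -m jog '[[-0.28,0,0,0,0],[0,0,0,0,0],[0,0,0,0,0],[0,0,0,0,0]]'; python3 -c "
from h import *
force(4)";  python3 -m jog '[[0,0,0,-4,0],[0,0,0,-4,0],[0,0,0,-4,0],[0,0,0,-4,0],[0,0,0,-4,0],[0,0,0,-5,0],[0,0,0,-5,0],[0,0,0,0,0],[0,0,0,0,0]]'; python3 -c "
from h import *
force(5);rel(.6047,.158,.0822,90)"
```

```text
time_s: 15.78
tcp_pos: [0.6059, 0.1578, 0.0826]
tcp_rot: [-0.0, 1.0, -0.0, 0.001]
ft_force: [0.2, 0.8, -1.4]
opening: 0.599
t 15.98 F [-0.01  0.29 -2.01] sd [0.47 0.15 0.7 ] M [-0.004 -0.006  0.004] tcp [0.6058 0.1578 0.0825]
time_s: 16.73
tcp_pos: [0.6054, 0.1578, 0.0823]
tcp_rot: [0.0, 0.966, 0.258, 0.0]
ft_force: [0.2, -0.3, -1.9]
opening: 0.604
t 16.98 F [-0.16 -0.21 -1.77] sd [0.29 0.31 0.99] M [ 0.031 -0.013  0.011] tcp [0.6054 0.1578 0.0823]
t 16.98 tcp [0.6053 0.1578 0.0823] yaw 29.94 tilt z [ 1.e-04  0.e+00 -1.e+00] F [-0.45 -0.35 -0.78] op 0.6
shift cm [-0.04 -0.05  0.01] turn -60.06
```

```bash
python3 -m jog '[[-0.04,-0.04,0,-5,0],[0,0,0,-5,0],[0,0,0,-5,0],[0,0,0,-5,0],[0,0,0,-5,0],[0,0,0,-5,0],[0,0,0,0,0],[0,0,0,0,0]]'; python3 -c "
from h import *
force(4)";  python3 -m jog '[[0,0,0,-5,0],[0,0,0,-5,0],[0,0,0,-5,0],[0,0,0,-5,0],[0,0,0,-5,0],[0,0,0,-5,0],[0,0,0,0,0],[0,0,0,0,0]]'; python3 -c "
from h import *
force(5);rel(.6047,.158,.0822,90)"
```

```text
time_s: 17.65
tcp_pos: [0.6048, 0.1579, 0.0823]
tcp_rot: [-0.0, 0.867, 0.499, 0.0]
ft_force: [0.3, 0.7, -1.8]
opening: 0.6
t 17.85 F [-0.28 -0.1  -1.86] sd [0.24 0.62 0.22] M [-0.008  0.013  0.006] tcp [0.6047 0.1579 0.0823]
time_s: 18.52
tcp_pos: [0.6047, 0.1579, 0.0823]
tcp_rot: [-0.0, 0.708, 0.706, 0.0]
ft_force: [0.7, 0.6, -2.2]
opening: 0.603
t 18.77 F [ 0.25 -0.3  -1.64] sd [0.44 0.22 0.71] M [ 0.005 -0.017  0.014] tcp [0.6047 0.1579 0.0823]
t 18.77 tcp [0.6047 0.1579 0.0823] yaw 89.93 tilt z [ 0.  0. -1.] F [ 0.12 -0.18 -1.96] op 0.6
shift cm [ 0.01 -0.    0.01] turn -0.07
```

Turned freely to 90°. Lowering until the carrier bears the disc.

```bash
python3 -m jog '[[0,0,0.1,0,0],[0,0,0.1,0,0],[0,0,0.05,0,0],[0,0,0,0,0],[0,0,0,0,0]]'; python3 -c "
from h import *
force(5);rel(.6047,.158,.0797,90)"
```

```text
time_s: 19.18
tcp_pos: [0.6048, 0.1579, 0.0799]
tcp_rot: [0.0, 0.707, 0.707, 0.0]
ft_force: [0.4, 1.1, -0.0]
opening: 0.6
t 19.43 F [-0.34 -0.19 -0.71] sd [0.2  0.25 0.37] M [ 0.032  0.023 -0.02 ] tcp [0.6048 0.1579 0.0799]
t 19.43 tcp [0.6048 0.1579 0.0799] yaw 90.0 tilt z [ 1.e-04  0.e+00 -1.e+00] F [-0.05 -0.3  -0.6 ] op 0.599
shift cm [ 0.01 -0.01  0.02] turn -0.0
```

```bash
python3 -m jog '[[0,0,0.03,0,0],[0,0,0,0,0],[0,0,0,0,66],[0,0,0,0,70],[0,0,0,0,75],[0,0,0,0,80],[0,0,0,0,90],[0,0,0,0,100],[0,0,0,0,100],[0,0,0,0,100],[0,0,0,0,100],[0,0,0,0,100]]'
python3 - <<'E'
from h import *
force(4);w=cam('wrist');save(w,'w6.png',(110,100,400,384),2)
E
```

```text
time_s: 20.43
tcp_pos: [0.6047, 0.1579, 0.0795]
tcp_rot: [-0.0, 0.707, 0.707, -0.0]
ft_force: [0.1, -0.8, 0.9]
opening: 1.002
t 20.63 F [-0.29  0.06 -0.4 ] sd [0.53 0.35 0.3 ] M [-0.002 -0.024  0.001] tcp [0.6047 0.1579 0.0795]
```

View pics/w6.png

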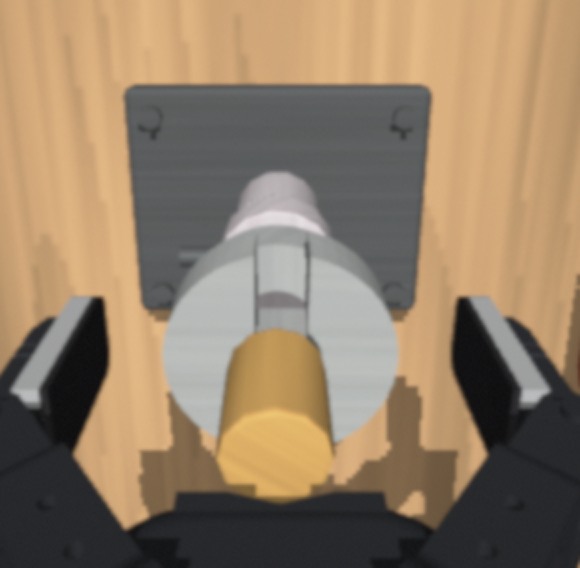

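The fingers are open and clear on both sides. The disc lies flat under the head at (280,350) with its slot pointing up in the image, along +y and crosswise to the lower slot. Next I'll rise straight up and check from above.

```bash
python3 -m jog '[[0,0,-0.5,0,100],[0,0,-1,0,100],[0,0,-2,0,100],[0,0,-2.5,0,100],[0,0,-2.5,0,100],[0,0,-2.5,0,100],[0,0,-2.5,0,100],[-2.5,0,-0.5,0,100],[-2.5,0,0,0,100],[-2,0,0,0,100],[0,0,0,0,100],[0,0,0,0,100]]'
python3 - <<'E'
from h import *
w=cam('wrist');save(w,'w7.png',(150,20,350,220),3)
K=w['mtx'];vv,uu=np.mgrid[0:384,0:512]
r=np.stack([(uu-K[0,2])/K[0,0],-(vv-K[1,2])/K[1,1],-np.ones_like(uu,float)],-1)*w['z_map'][...,None]
H=w['hand_eye'];X=r@H[:3,:3].T+H[:3,3];head(w,X)
W=r@w['c2w'][:3,:3].T+w['c2w'][:3,3]
m=(abs(W[...,2]-.1055)<.004)&(np.hypot(W[...,0]-.6045,W[...,1]-.157)<.034)
hsv=cv2.cvtColor(w['image'],cv2.COLOR_RGB2HSV);m&=hsv[...,1]<60
P=W[m];k=np.linalg.lstsq(np.c_[P[:,:2],np.ones(len(P))],P[:,2],rcond=None)[0]
print(len(P),'z',np.median(P[:,2]),'tilt',k[:2],'x',P[:,0].min(),P[:,0].max(),'y',P[:,1].min(),P[:,1].max())
force(3)
E
```

```text
time_s: 21.68
tcp_pos: [0.6049, 0.0871, 0.2206]
tcp_rot: [0.0, 0.708, 0.706, 0.001]
ft_force: [0.9, -0.3, 1.0]
opening: 1.002
head top world [0.6032646  0.15680851 0.13569098] in tool mm [69.62532363 -1.88073511 84.98943549] rad mm 10.426699381577041
2446 z 0.10476907010393133 tilt [-0.00146134 -0.00019636] x 0.5773356365812257 0.630621703947228 y 0.12932337520225343 0.18197942318842256
t 21.88 F [ 0.05 -0.06  0.57] sd [0.49 0.17 0.28] M [ 0.008 -0.016 -0.001] tcp [0.6048 0.0887 0.2199]
```

View pics/w7.png

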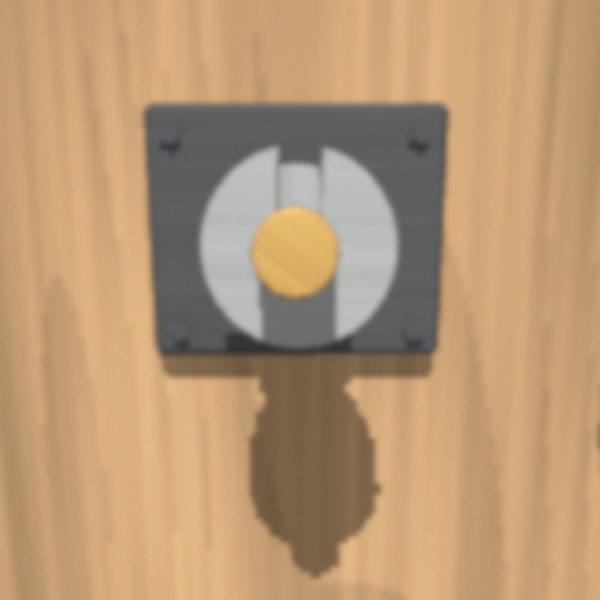

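The disc is centred under the head to about 1 mm and flat, with its slot at 90° to the lower slot. The gripper is well clear, so I'm handing in.

```bash
python3 -c "
from h import *
print(robot.finish_job())"
```

```text
the job is handed in; nothing more can be done
None
```

The steel disc is on the stem, on top of the lower disc and under the head. It lies flat and released, with its slot crosswise to the lower disc's. I handed the job in at about 22 s of the 58 s allowed; no verdict is reported.

**How it went:** I gripped the disc across the rim, beside its slot. Touching the lower disc beside the stem put its top face about 91 mm above the bench, matching the depth image. I slid the disc in at mid-gap and felt for the keyhole's back wall to find the centre. Then I turned it 90° without noticeable force, set it down and let go.

**Last checks:**
- **Position:** the disc is about 1 mm from the head's axis. Its top face is 104.8 mm above the bench, so its centre is near 98 mm.
- **Flatness:** the tilt is under 0.002 rad.
- **Slot:** it points along +y, about 90° from the lower slot.
- **Seating:** its top face sits about 0.7 mm lower than the touch height predicts, which fits the carrier sinking 0.8 mm under the disc's weight.
- **Forces:** measured forces on the stand stayed around 3 N, well under the 10 N limit.
- **Clearance:** the gripper was clear, and its force reading was back near zero.

**What disagreed or went unchecked:** the top and wrist cameras differed by 1 to 2 mm on where the stand is, so I aligned the disc to the head in the wrist view and by touch. I took no final overall picture of the other items; the arm stayed clear of them throughout.

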